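Shut the filling tap, load the tote and stack its partner on top

TASK

Shut the filling tap fully first. Then lift the empty top tote out of the one it is nested in, set it aside on the free bench to the right, and stand all the capped white bottles upright on the floor of the lower tote. After that put the top tote back turned half a turn end for end, so that it stacks level with its lugs in the shallow rim notches instead of nesting, and once it is stacked stand the amber jar upright on its floor; leave the label roll, wash bottle and carton on the bench alone.

Things in the scene. Friction and masses are not known exactly. Their poses are not given: they have to be found in the camera images.
- tote_low: Grey plastic stack-nest tote standing loose on the bench, about 0.8 kg. 115 high, walls 5 thick and flaring: outside 170 x 110 at the foot, 200 x 140 at the rim; floor 5 thick. Origin at the centre of its underside, x along the long side, z up. A grip block (60 long, 10 thick) at the middle of each long side, as on tote_top
- tote_top: Second tote, same form and axes, empty, about 0.25 kg; starts nested in tote_low the same way round. Same way round, its lugs slide down the lower tote's deep slots and it nests, origin 65 above the lower one's. Turned half a turn, its lugs sit in the shallow notches and it stacks, origin 107 above, clear of the bottles. Sideways play about 4
- tote_low_wide_end (a point): Foot of tote_low's +x end wall (tote frame x 85, y 0, z 0). On both totes this wall has deep slots, 22 wide down to height 65, in its rim at y = +45 and -45, shallow notches, 22 wide down to height 107, at y = +15 and -15; and lugs, 14 wide, 10 high, sticking out 20 at the foot under the deep slots
- tote_top_wide_end (a point): The same point of tote_top (x 85, y 0, z 0), between its wide-set pair of lugs. The -x end of both totes is the other way: deep slots and lugs at y = +15 and -15, shallow notches at y = +45 and -45. When stacked, tote_top's wide end lies over tote_low's -x end
- tote_top_grip_left (a point): Top centre of tote_top's +y grip block (tote frame x 0, y +70, z 115): solid, 60 long in x, 10 thick in y, 30 high, upright faces, flush with the rim; gripped from above across its 10
- tote_top_grip_right (a point): Top centre of tote_top's -y grip block (tote frame x 0, y -70, z 115), same form as the other
- bottle1: White plastic bottle, 92 tall, standing upright: round body 48 diameter up to 55, shoulder to 65, then a round cap 30 diameter from 65 up to the top at 92, best gripped by the cap from above. About 140 g. Origin at the centre of its underside, z up along the bottle. Two to four of the four bottles are present
- bottle2: White plastic bottle, 92 tall, standing upright: round body 48 diameter up to 55, shoulder to 65, then a round cap 30 diameter from 65 up to the top at 92, best gripped by the cap from above. About 140 g. Origin at the centre of its underside, z up along the bottle. Two to four of the four bottles are present
- bottle3: White plastic bottle, 92 tall, standing upright: round body 48 diameter up to 55, shoulder to 65, then a round cap 30 diameter from 65 up to the top at 92, best gripped by the cap from above. About 140 g. Origin at the centre of its underside, z up along the bottle. Two to four of the four bottles are present
- bottle4: White plastic bottle, 92 tall, standing upright: round body 48 diameter up to 55, shoulder to 65, then a round cap 30 diameter from 65 up to the top at 92, best gripped by the cap from above. About 140 g. Origin at the centre of its underside, z up along the bottle. Two to four of the four bottles are present
- jar: Squat amber glass jar with a metal screw cap, 60 high: glass 56 diameter up to 40, cap 58 diameter from 40 to 60. 150 g. Origin at the centre of its underside, z up
- valve (a joint): Quarter-turn tap lever on the fixed filling stand, swinging level about an upright axis. 0 = shut (lever square to the pipe, at its stop), 1.571 = fully open (lever along the pipe). Shuts clockwise seen from above, starts open or nearly so, stays where left; friction about 0.12 N m, so 1.6 N at the grip
- valve_axis (a point): On the lever's axis, 184 above the bench; turns with the lever, its +y points along the lever to the grip. The pipe below (22 diameter, 42 at the brass valve body, centre 145 above the bench) runs from a spout under the open lever to a fixed canister, 170 diameter, 230 high, 400 beyond the axis
- lever_grip (a point): Top centre of the grey grip at the lever's end, 74 from the axis, 206 above the bench: an upright plate 14 thick, 42 long along the lever, 26 high (180 to 206 above the bench), free space below it for 20 or more
- label_roll: Bystander: roll of paper labels, 100 diameter, 55 high, lying flat. Leave alone. Origin under its centre
- wash_bottle: Bystander: white bottle 68 diameter, 170 high. Leave alone. Origin under its centre
- glove_box: Bystander: cardboard carton 100 x 160 x 80 high. Leave alone. Origin under its centre
There are look-alikes about, which are no part of the job. Leave any yellow look-alike of the tote_top alone. Leave any brown look-alike of the bottle3 alone.

How it is judged:
By the outcome, as a careful person would: the job done as asked, in the order asked, and still so for the second after the job is handed in, with the robot touching nothing.
Of bottle1, bottle2, bottle3, bottle4 only 2 to 4 are there at a start; the rules pass over those that are not, and their reading is None.
At some moment in a run one of bottle1, bottle2, bottle3, bottle4, jar may be knocked a few centimetres aside while the robot is not near it.
It also fails if it takes over 210 s, if anything falls off the work surface, if the arm or the gripper's body presses on something with over 40 N, if the wrist force passes 120 N, or if a joint passes its speed limit or range.

ROBOT

A 6-joint arm with a two-finger parallel gripper is mounted at the origin on the work surface. World frame = base frame: x ahead of the robot, y to its left, z up, the work surface at z = 0. Lengths are in m, angles in rad, forces in N, time in s.
With the tool pointing down it reaches from about 0.35 to 1 m from the base axis. Payload 7.1 kg.
Tool frame: the origin (TCP) lies between the finger pads; the fingertips stand 22 mm ahead of it and the grasp point (between the pads) lies 3 mm ahead of it; z points along the fingers, y is the line along which they close (so a half turn about z gives the same grasp; the last joint's range is limited). The gripper opens to 85 mm and grips with 20 to 120 N. Pads are 22 mm wide; open, the fingers measure 114 mm over their backs; the gripper's body (76 mm by 85 mm) begins 54 mm behind the grasp point. The pads swing forward as they close: fully open they stand 13 mm farther back than shut.
Start: joints at [1.095, 0.423, 1.63, -0, 1.089, -0.019], TCP at [0.276, 0.561, 0.253] pointing down, gripper open.
Joint ranges: [-3, 3], [-0.9, 2.11], [0.09, 2.58], [-1.31, 4.45], [0.11, 2.69], [-2.54, 2.54]. Speed limits (rad/s): [2.39, 2.39, 3.01, 3.14, 3.14, 3.14].

INTERFACE

Orientations are given as a rotation vector (axis times angle).
In Python, from rig import manip gives the robot as it stands. The module is installed in compiled form; this text tells all that it offers. Calls block until the motion is done:
- manip.move_to(position, orientation): joint-space move of the TCP to a pose.
- manip.servo_line(position, orientation=None, rate=0.15): straight line of the TCP; orientation=None keeps the orientation; rate is the mean speed in m/s.
- manip.set_joints(angles): joint-space move.
- manip.command_gripper(opening, f_grip=None): finger opening in m; f_grip is the grip in N (None keeps the last); returns when the fingers have stopped.
- manip.hold(seconds).
- manip.solve_ik(position, orientation): joint angles nearest the present ones, or None.
- manip.camera(name): name is "scene" or "top" or "wrist"; returns a dict with "image" (400x640x3 uint8, red, green, blue), "fx", "fy", "cx", "cy" (pixels), "cam_to_world" (4x4, takes a point from camera to world coordinates); the wrist camera has in their place "mount" (4x4, takes a point from camera to tool coordinates, whose origin is the TCP and whose axes are the flange's). Camera axes: x right, y down, z forward; pixel columns grow to the right and rows downward; lengths in m; the calibration is good to about 2 mm. A picture is of the moment at which its call begins: read the wrist's pose just before it. There is no depth.
A pose or a line that the arm cannot do raises manip.IKError and nothing moves.
- manip.sign_off(): hands the job in; it is judged then, once.
Readings, each from a call of its own:
- manip.get_time(): time.
- manip.get_joint_positions(): joint angles.
- manip.get_joint_vel(): joint speeds.
- manip.get_tau(): joint torques, N m.
- manip.get_position(): TCP position.
- manip.get_ee_rot(): TCP orientation.
- manip.get_contact_force(): force on the tool from outside, world axes, zero at the start.
- manip.get_torque(): the same for the moment, N m.
- manip.get_width(): finger opening in m.
- manip.get_grip_force(): force on a finger pad.
Only numpy, scipy, OpenCV 4.12 (cv2) and the standard library are available. Lean on these libraries where they do the work, as an engineer would, in place of code of your own. Each camera call takes 0.05 s, during which the arm holds its last target. There are 200 camera calls.

## Working session

There is one attempt and no reset: what is moved stays moved. The work goes in short steps, each a Python script; the robot and the scene stay as the last script left them, time stands still between calls to the robot, and variables do not carry over. Pictures are saved under pics/ and viewed, at most 20 in all, crops included, and the job is handed in when it is done.

```bash
mkdir -p pics; cat > h.py <<'E'
import numpy as np, cv2
from scipy.spatial.transform import Rotation as R
from rig import manip as m
def down(yaw):  # tool z down; tool y (closing line) along world angle yaw
    y=np.array([np.cos(yaw),np.sin(yaw),0]); z=np.array([0,0,-1.]); x=np.cross(y,z)
    return R.from_matrix(np.c_[x,y,z]).as_rotvec()
def shot(name,fn=None,crop=None,scale=1):
    if name=="wrist":
        p=np.array(m.get_position()); r=R.from_rotvec(m.get_ee_rot()).as_matrix()
    c=m.camera(name)
    if name=="wrist":
        T=np.eye(4);T[:3,:3]=r;T[:3,3]=p; c["cam_to_world"]=T@np.array(c["mount"])
    np.savez(f"{fn or name}.npz",**{k:c[k] for k in("image","fx","fy","cx","cy","cam_to_world")})
    if fn: save(fn,crop,scale)
    return c
def save(fn,crop=None,scale=1,out=None):
    im=np.load(f"{fn}.npz")["image"]
    if crop: u0,v0,u1,v1=crop; im=im[v0:v1,u0:u1]
    im=cv2.resize(im,None,fx=scale,fy=scale,interpolation=cv2.INTER_CUBIC)
    cv2.imwrite(f"pics/{out or fn}.png",im[:,:,::-1])
def pix(fn,u,v,z):
    c=np.load(f"{fn}.npz"); T=c["cam_to_world"]
    d=T[:3,:3]@np.array([(u-c["cx"])/c["fx"],(v-c["cy"])/c["fy"],1]); o=T[:3,3]
    return o+d*(z-o[2])/d[2]
def proj(fn,P):
    c=np.load(f"{fn}.npz"); q=np.linalg.inv(c["cam_to_world"])@np.append(P,1)
    return np.array([c["fx"]*q[0]/q[2]+c["cx"],c["fy"]*q[1]/q[2]+c["cy"]])
E
python3 - <<'E'
from h import *
np.set_printoptions(precision=3,suppress=True)
print(m.get_time(),m.get_position(),R.from_rotvec(m.get_ee_rot()).as_matrix())
for n in("scene","top"):
    c=shot(n,n+"0",None,1.25); print(n,c["fx"],c["cam_to_world"])
c=m.camera("wrist");print(c["fx"],c["mount"])
E
```

```text
0.0 [0.275 0.56  0.253] [[-0.897  0.441 -0.001]
 [ 0.441  0.897 -0.001]
 [ 0.    -0.002 -1.   ]]
scene 391.58881221201545 [[-0.018  0.753 -0.658  1.241]
 [ 1.     0.005 -0.022  0.119]
 [-0.013 -0.658 -0.753  0.981]
 [ 0.     0.     0.     1.   ]]
top 368.59882728811084 [[ 0.027 -0.994  0.102  0.382]
 [-1.    -0.028  0.     0.094]
 [ 0.003 -0.102 -0.995  1.472]
 [ 0.     0.     0.     1.   ]]
282.2910145424107 [[-0.001 -0.958 -0.288  0.073]
 [ 1.    -0.001 -0.001 -0.001]
 [ 0.    -0.288  0.958 -0.119]
 [ 0.     0.     0.     1.   ]]
```

View pics/scene0.png

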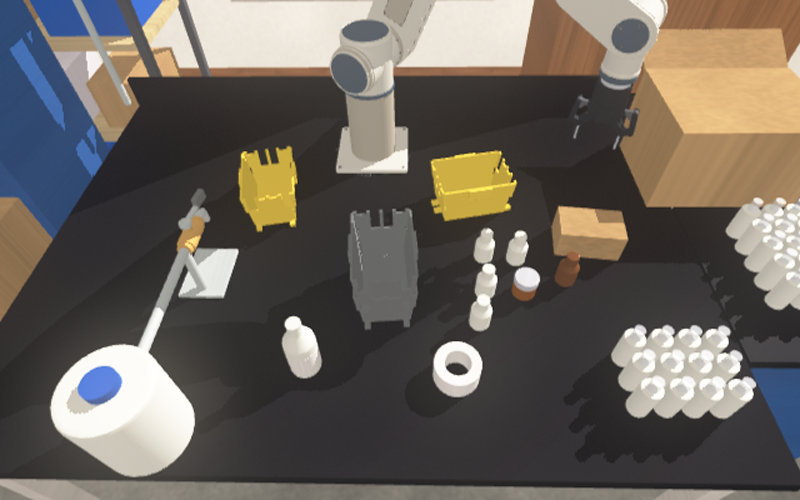

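View pics/top0.png

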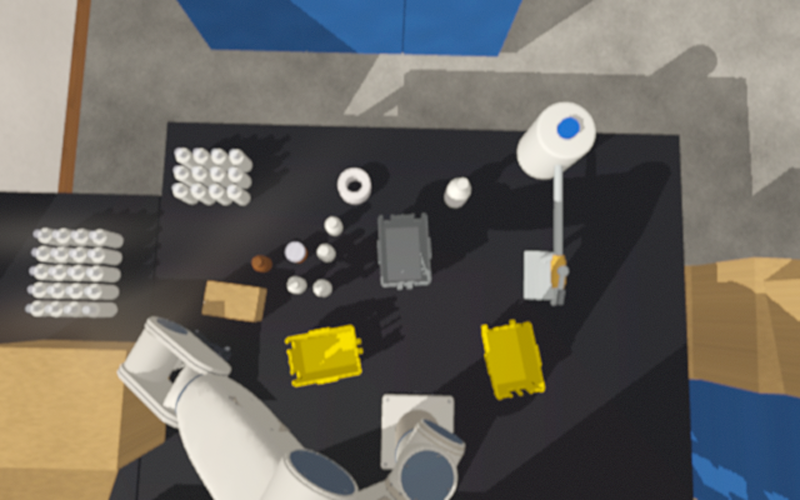

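The scene shows the grey tote pair at (383,265) with four white bottles to its right: (484,246), (517,248), (486,280) and (481,312). The jar is at (525,283), and the tap lever is near (195,215). The look-alikes are two yellow totes at (268,190) and (472,185), a brown bottle at (568,270), and background bottle racks. The targets are the grey tote and the four loose white bottles. I'll confirm them in one enlarged crop.

```bash
python3 - <<'E'
from h import *
a=np.load("top0.npz")["image"]; s=np.load("scene0.npz")["image"]
f=lambda im,u,v,w,h,W,H: cv2.resize(im[v:v+h,u:u+w],(W,H),interpolation=cv2.INTER_CUBIC)
top=np.hstack([f(a,220,160,130,75,520,300),f(a,415,190,56,60,280,300)])
bot=np.hstack([f(s,270,160,140,105,400,300),f(s,130,140,80,60,400,300)])
cv2.imwrite("pics/crops0.png",np.vstack([top,bot])[:,:,::-1])
E
```

```text
(no output)
```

View pics/crops0.png

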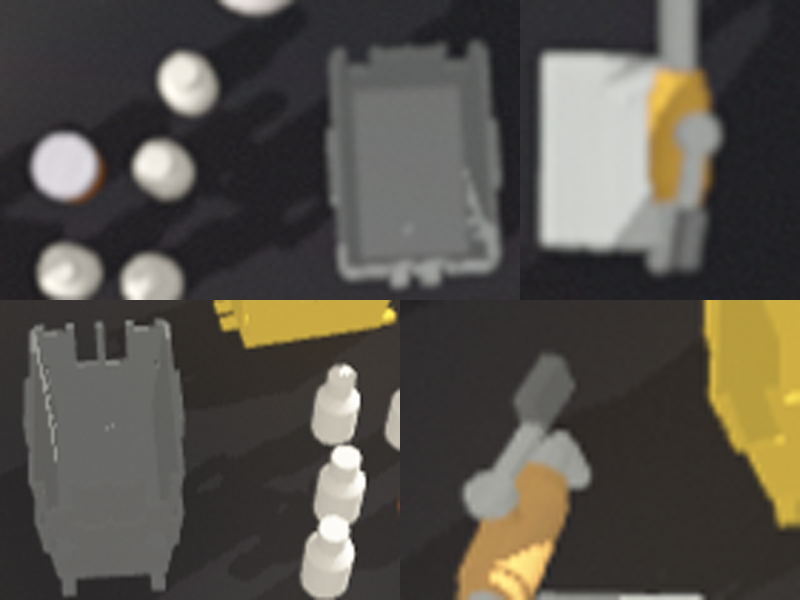

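The crop confirms the targets. The grey tote has wide-set lugs at its far end (+x) and centre lugs at its near end, so tote +x is about world +x. The loose white bottles sit next to the jar, and the lever points back toward the robot from its hub.

```bash
python3 - <<'E'
from h import *
np.set_printoptions(precision=3,suppress=True)
# top crops -> pixels
A=lambda u,v:(220+u/4,160+v/4); B=lambda u,v:(415+(u-520)/5,190+v/5)
print("axis",pix("top0",*B(700,135),.192),"grip",pix("top0",*B(690,240),.206))
print("axis s",pix("scene0",130+(487-400)/5,140+(492-300)/5,.192),"grip s",pix("scene0",130+(548-400)/5,140+(378-300)/5,.206))
for n,u,v in(("farL",332,50),("farR",488,45),("nearL",343,275),("nearR",495,265)): print(n,pix("top0",*A(u,v),.18))
for n,u,v in(("b1",190,75),("b2",158,158),("b3",65,263),("b4",145,275)): print(n,pix("top0",*A(u,v),.092))
print("jar",pix("top0",*A(66,163),.06)); 
for n,u,v in(("roll",354,185),("wash",460,185)):print(n,pix("top0",u/1.25,v/1.25,.055 if n=="roll" else .17))
for n,u,v in(("ytR_far",483,323),("ytRfar",535,320),("yTR",545,390),("yTL_corner",362,370),("yTL2",360,325),("stand L",523,250),("standLnear",523,300)):print(n,pix("top0",u/1.25,v/1.25,0.11 if n[0]=="y" else 0.01))
E
```

```text
axis [ 0.494 -0.39   0.192] grip [ 0.421 -0.377  0.206]
axis s [ 0.501 -0.385  0.192] grip s [ 0.424 -0.368  0.206]
farL [0.64  0.131 0.18 ]
farR [ 0.648 -0.008  0.18 ]
nearL [0.44  0.115 0.18 ]
nearR [ 0.453 -0.018  0.18 ]
b1 [0.63  0.267 0.092]
b2 [0.549 0.294 0.092]
b3 [0.448 0.377 0.092]
b4 [0.439 0.302 0.092]
jar [0.546 0.388 0.06 ]
roll [0.76  0.215 0.055]
wash [ 0.738 -0.101  0.17 ]
ytR_far [ 0.343 -0.182  0.11 ]
ytRfar [ 0.356 -0.335  0.11 ]
yTR [ 0.156 -0.363  0.11 ]
yTL_corner [0.198 0.168 0.11 ]
yTL2 [0.327 0.178 0.11 ]
stand L [ 0.575 -0.329  0.01 ]
standLnear [ 0.416 -0.328  0.01 ]
```

```bash
python3 - <<'E'
from h import *
np.set_printoptions(precision=3,suppress=True)
print("can",pix("top0",568/1.25,127/1.25,.24),pix("scene0",100/1.25,384/1.25,.24))
ax=np.array([.497,-.388]); d0=np.deg2rad(168)
for d in np.deg2rad([168,130,85]):
  for s in(-1,1):
    q=m.solve_ik([*(ax+.074*np.array([np.cos(d),np.sin(d)])),.198],down(d+s*np.pi/2)); print(np.rad2deg(d),s,q)
g=ax+.074*np.array([np.cos(d0),np.sin(d0)])
m.move_to([.4,.1,.42],down(np.pi/2)); 
m.move_to([*g,.34],down(d0-np.pi/2)); m.command_gripper(.05,20)
print(m.get_time(),m.get_joint_positions())
shot("wrist","w1",None,1.25)
E
```

```text
can [ 0.892 -0.388  0.24 ] [ 0.903 -0.381  0.24 ]
168.0 -1 [-0.741  0.407  1.806  0.     0.929 -2.103]
168.0 1 [-0.741  0.407  1.806 -0.     0.929  1.039]
130.0 -1 [-0.657  0.398  1.82  -0.     0.923 -1.355]
130.0 1 [-0.657  0.398  1.82  -0.     0.923  1.787]
85.0 -1 [-0.578  0.445  1.742 -0.     0.954 -0.491]
85.0 1 None
4.175 [-0.741  0.244  1.678 -0.     1.219 -2.103]
```

View pics/w1.png

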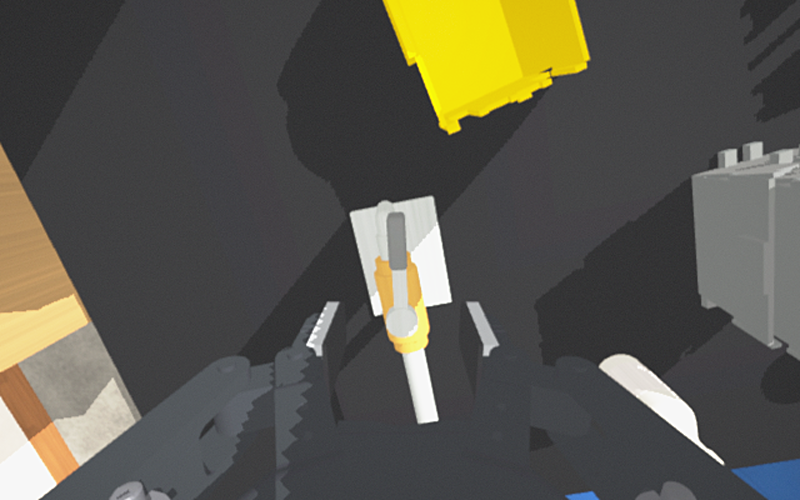

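The wrist view shows the lever plate at (397,240) and the hub at (402,322), lined up between the fingers.

```bash
python3 - <<'E'
from h import *
np.set_printoptions(precision=4,suppress=True)
ax=pix("w1",402/1.25,320/1.25,.192)[:2]; e1=pix("w1",397/1.25,213/1.25,.206)[:2]; e2=pix("w1",398/1.25,269/1.25,.206)[:2]
g=(e1+e2)/2; print("axis",ax,"ends",e1,e2,"grip",g,np.linalg.norm(g-ax),np.linalg.norm(e1-e2))
d=g-ax; a0=np.arctan2(d[1],d[0]); print(np.rad2deg(a0))
E
```

```text
axis [ 0.489  -0.3871] ends [ 0.3971 -0.3712] [ 0.4392 -0.3796] grip [ 0.4182 -0.3754] 0.07177167539959708 0.04296371691064227
170.5884487065612
```

```bash
cat > valve.py <<'E'
from h import *
ax=np.array([.491,-.388]); 
P=lambda d,z:[*(ax+.074*np.array([np.cos(d),np.sin(d)])),z]
d0=np.deg2rad(169.5)
m.move_to(P(d0,.26),down(d0-np.pi/2)); m.servo_line(P(d0,.196))
m.command_gripper(0,25); print("w",m.get_width(),m.get_contact_force())
for deg in list(range(160,93,-10))+[92,89,87]:
    d=np.deg2rad(deg); m.servo_line(P(d,.196),down(d-np.pi/2),.12)
    f=np.array(m.get_contact_force()); t=f[:2]@[np.sin(d),-np.cos(d)]
    print(deg,f.round(1),"tang",round(t,1),np.round(m.get_torque(),2))
    if deg<93 and t<-12: break
m.command_gripper(.045); m.servo_line([*m.get_position()[:2],.33],None,.2)
m.move_to([.40,-.2,.42],down(0)); print(m.get_time())
E
python3 - <<'E'
exec(open("valve.py").read())
shot("top","top1"); shot("scene","scene1")
f=lambda im,u,v,w,h,W,H: cv2.resize(im[v:v+h,u:u+w],(W,H),interpolation=cv2.INTER_CUBIC)
cv2.imwrite("pics/v1.png",np.hstack([f(np.load("top1.npz")["image"],400,150,75,100,400,533),f(np.load("scene1.npz")["image"],110,140,75,100,400,533)])[:,:,::-1])
E
```

```text
w 0.0133832541600784 [-1.09927458  1.47614328  6.50155241]
160 [-0.6  4.   7.2] tang 3.6 [0.54 0.01 0.15]
150 [-0.1  5.5  7.7] tang 4.7 [ 0.74 -0.02  0.24]
140 [-0.   8.   8.8] tang 6.1 [ 0.92 -0.07  0.29]
130 [-0.4  9.2  9. ] tang 5.6 [ 1.23 -0.05  0.33]
120 [0.7 9.7 9. ] tang 5.5 [ 1.48 -0.23  0.45]
110 [ 1.6 12.9  9.3] tang 5.9 [ 1.74 -0.4   0.38]
100 [ 4.1 14.   9.7] tang 6.5 [ 2.02 -0.53  0.39]
92 [ 5.  14.8  7.8] tang 5.5 [ 2.17 -0.85  0.4 ]
89 [ 6.9 15.5  8.7] tang 6.6 [ 2.26 -0.91  0.41]
87 [ 0.3 15.5 11.1] tang -0.5 [ 2.17 -0.19  0.85]
10.6333
```

View pics/v1.png

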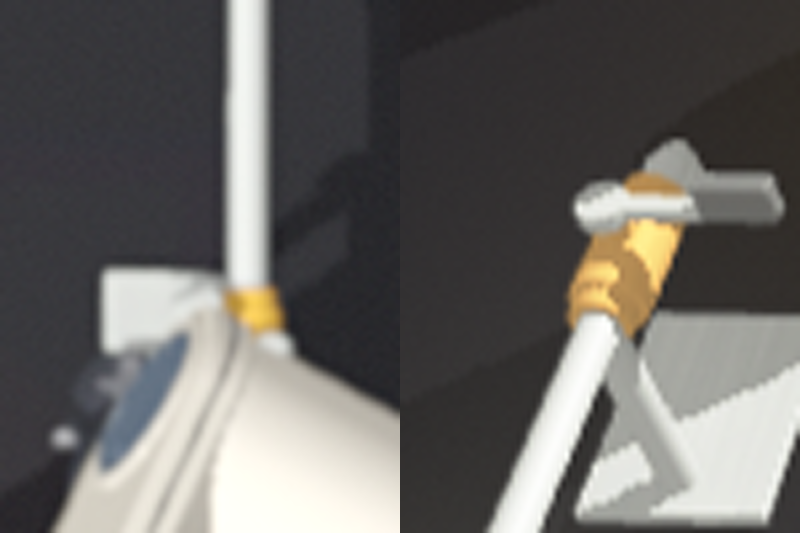

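The lever now lies square to the pipe, and the tangential force dropped at 87°, which suggests it met the stop. I'll press once more to make sure.

```bash
python3 - <<'E'
from h import *
ax=np.array([.491,-.388]); 
P=lambda d,z:[*(ax+.074*np.array([np.cos(d),np.sin(d)])),z]
d=np.deg2rad(89)
m.move_to(P(d,.27),down(d-np.pi/2)); m.servo_line(P(d,.196)); m.command_gripper(0,25)
f0=np.array(m.get_contact_force()); print(f0.round(1))
for deg in [87.5,86,84.5,83,81.5]:
    d=np.deg2rad(deg); m.servo_line(P(d,.196),down(d-np.pi/2),.05)
    f=np.array(m.get_contact_force())-f0; print(deg,f.round(1),np.round(m.get_torque(),2),m.get_position()[0])
    if abs(f[0])>14: break
m.command_gripper(.045)
print(np.round(m.get_contact_force(),1))
m.servo_line([*m.get_position()[:2],.33],None,.25)
# look at tote from above
m.move_to([.50,.05,.42],down(np.pi/2)); print(m.get_time(),m.get_joint_positions())
shot("wrist","w2",None,1.25)
shot("top","top2"); shot("scene","scene2")
E
```

```text
[3.6 1.6 5.7]
87.5 [-1.8  0.9  2.5] [ 0.26 -0.28  0.42] 0.49526829584967225
86 [-8.3  0.9  7. ] [0.2  0.7  0.94] 0.49555961292922135
84.5 [-15.8   0.5  10.7] [0.14 1.7  1.47] 0.4958245620123656
[ 0.4 -0.2 -0.2]
15.8333 [ 7.50279144e-02  7.83778538e-02  1.69951377e+00 -2.83921064e-04
  1.36497670e+00 -1.49417072e+00]
```

View pics/w2.png

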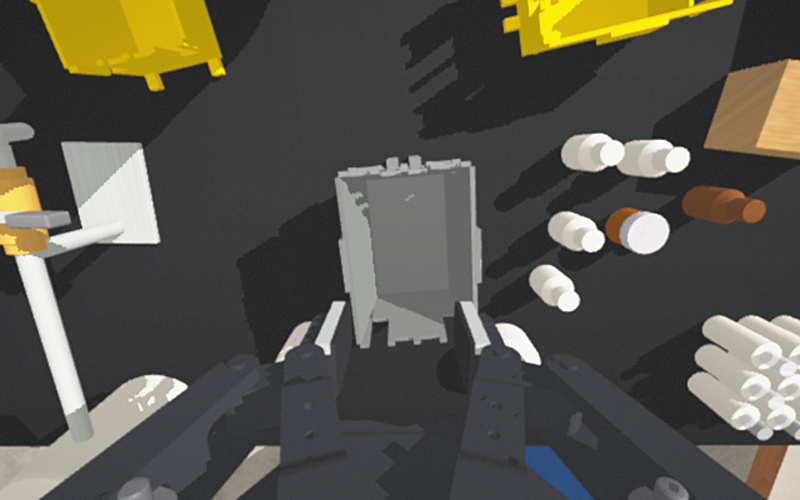

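Tap position: x stayed at 0.4955 while the force built up, so the lever is hard against its stop and shut. The wrist view shows the top tote's rim corners at (338,178), (474,165), (360,345) and (476,338), with grip blocks at (344,265) and (478,253).

```bash
python3 - <<'E'
from h import *
np.set_printoptions(precision=4,suppress=True)
for n,u,v in(("near-y",337,178),("near+y",475,165),("far-y",361,346),("blk+y a",478,229),("blk+y b",481,277),("blk-y a",340,240),("blk-y b",349,293),("nearlug1",391,160),("nearlug2",415,158)):
    print(n,pix("w2",u/1.25,v/1.25,.18))
save("w2",(260,110,400,290),4,"w2c"); 
im=cv2.imread("pics/w2c.png"); cv2.imwrite("pics/w2c.png",im[:600])
im=cv2.resize(np.load("w2.npz")["image"][120:285,255:400],(527,600),interpolation=cv2.INTER_CUBIC); cv2.imwrite("pics/w2c.png",im[:,:,::-1])
E
```

```text
near-y [ 0.456  -0.0163  0.18  ]
near+y [0.4438 0.1206 0.18  ]
far-y [0.6459 0.0008 0.18  ]
blk+y a [0.5084 0.1273 0.18  ]
blk+y b [0.5616 0.1337 0.18  ]
blk-y a [ 0.5198 -0.0167  0.18  ]
blk-y b [ 0.5799 -0.01    0.18  ]
nearlug1 [0.4388 0.0378 0.18  ]
nearlug2 [0.437  0.0613 0.18  ]
```

View pics/w2c.png

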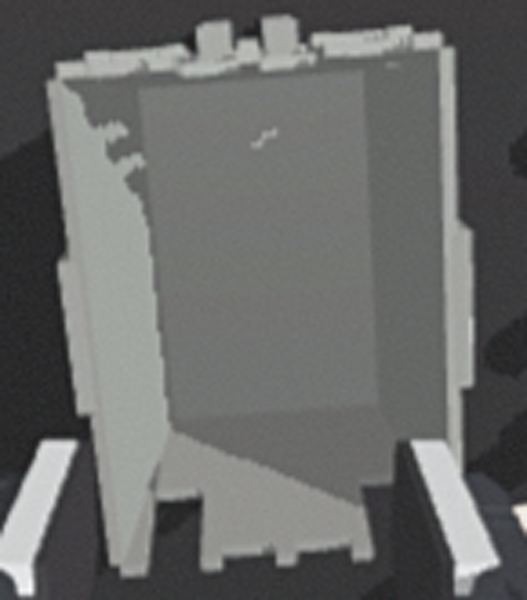

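```bash
python3 - <<'E'
from h import *
np.set_printoptions(precision=3,suppress=True)
y=np.deg2rad(5.5); b=np.array([.538,.129])
m.command_gripper(.04)
m.move_to([*b,.25],down(y+np.pi/2)); m.servo_line([*b,.173],None,.12)
print(np.array(m.get_contact_force()))
m.command_gripper(0,90); print("w",m.get_width(),m.get_position(),np.array(m.get_contact_force()))
for z in(.19,.21,.25,.30): 
    m.servo_line([*b,z],None,.08 if z<.26 else .15); print(z,np.array(m.get_contact_force()),m.get_width())
shot("scene","s3",None,1.25)
m.servo_line([.54,-.105,.30],down(np.pi/2),.15)
m.servo_line([.54,-.105,.125],None,.15)
for z in np.arange(.121,.098,-.004):
    m.servo_line([.54,-.105,z],None,.05); f=m.get_contact_force(); print(z,np.array(f))
    if f[2]>4: break
print(m.get_time())
E
```

```text
[ 0.208 -0.256 -0.225]
w 0.010973960026635345 [0.539 0.128 0.175] [-2.303 -3.995  9.812]
0.19 [ 0.451 -2.287 -0.367] 0.009975825581011852
0.21 [ 0.037 -1.675 -0.791] 0.010401218077274668
0.25 [ 0.262 -0.135 -3.618] 0.010528581667349511
0.3 [-0.158 -0.149 -2.643] 0.01010412088718299
0.121 [-0.234  0.797 -2.073]
0.11699999999999999 [ 0.143  0.221 -2.34 ]
0.11299999999999999 [ 0.778  0.026 -1.489]
0.10899999999999999 [-2.167  2.821 11.818]
24.15
```

View pics/s3.png

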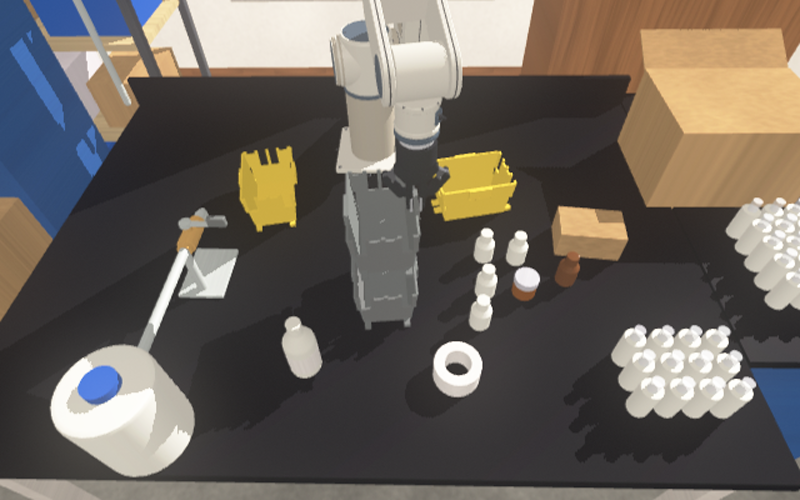

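The tote lifted cleanly and the lower one stayed on the bench. I'll release it and look at both totes and the bottles.

```bash
python3 - <<'E'
from h import *
m.command_gripper(.04); m.servo_line([.54,-.105,.25],None,.25)
m.move_to([.48,.07,.42],down(np.pi/2)); print(m.get_time())
shot("wrist","w4")
im=np.load("w4.npz")["image"]; cv2.imwrite("pics/w4.png",cv2.resize(im[80:320,180:500],(800,600),interpolation=cv2.INTER_CUBIC)[:,:,::-1])
E
```

```text
26.2417
```

View pics/w4.png

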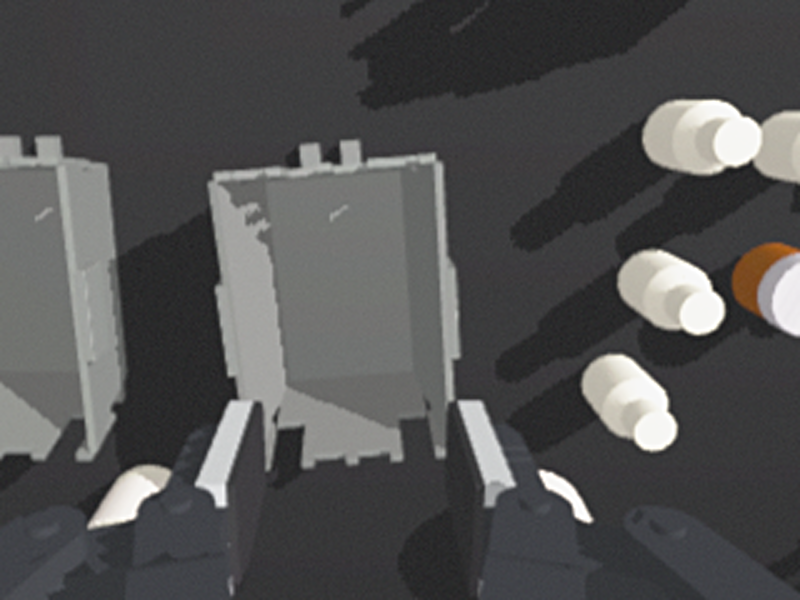

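```bash
python3 - <<'E'
from h import *
np.set_printoptions(precision=4,suppress=True)
p=lambda u,v,z: pix("w4",180+u/2.5,80+v/2.5,z)[:2]
L={n:p(u,v,.115) for n,u,v in(("n-",210,182),("n+",438,157),("f-",266,468),("b+a",455,262),("b+b",459,358),("b-a",217,287),("b-b",231,376))}
for k in L: print(k,L[k])
ye=np.rad2deg(np.arctan2(*(-1*(L["n+"]-L["n-"])*[1,-1])));print("yaw end",ye)
for n,u,v in(("c1",737,142),("c2",702,311),("c3",656,430)): print(n,p(u,v,.092))
print("jar",p(800,300,.06))
for n,u,v in(("foot1",310,160),("foot2",350,158)): print("lug",p(u,v,.01))
E
```

```text
n- [ 0.456  -0.0172]
n+ [0.4416 0.1177]
f- [0.6463 0.0089]
b+a [0.5048 0.1302]
b+b [0.5677 0.1352]
b-a [ 0.5206 -0.0168]
b-b [ 0.5799 -0.0111]
yaw end 6.0881738616139724
c1 [0.4347 0.3042]
c2 [0.5435 0.2978]
c3 [0.63   0.2778]
jar [0.5454 0.382 ]
lug [0.4523 0.0358]
lug [0.4509 0.0652]
```

```bash
cat > bot.py <<'E'
from h import *
np.set_printoptions(precision=4,suppress=True)
yaw=np.deg2rad(5.6); C=np.array([.546,.0595]); Q=down(yaw)
W=lambda x,y: C+R.from_euler("z",yaw).as_matrix()[:2,:2]@[x,y]
def find(fn,guess,z,r,win=.05):
    """circle of radius r at height z nearest the guess"""
    c=np.load(f"{fn}.npz"); g=cv2.medianBlur(cv2.cvtColor(c["image"],cv2.COLOR_RGB2GRAY),3)
    u=proj(fn,[*guess,z]); rp=np.linalg.norm(proj(fn,[guess[0],guess[1]+r,z])-u); 
    H=cv2.HoughCircles(g,cv2.HOUGH_GRADIENT,1,4,param1=120,param2=9,minRadius=int(rp*.85),maxRadius=int(rp*1.15)+1)
    if H is None: return None,[]
    P=[(pix(fn,h[0],h[1],z)[:2]) for h in H[0]]
    P=[p for p in P if np.linalg.norm(p-guess)<win]
    return (P[0] if P else None),P[:4]
def look(guess,z,r,fn):
    m.move_to([*guess,.25],Q); shot("wrist",fn); p,P=find(fn,guess,z,r)
    print(fn,"guess",guess,"cands",*P); return p
def pick(p,fn=None):
    m.command_gripper(.062,40); m.move_to([*p,.16],Q) ; m.servo_line([*p,.091],None,.15)
    m.command_gripper(0,40); print("w",m.get_width(),"g",m.get_grip_force())
    m.servo_line([*p,.25],None,.25); return m.get_width()>.025
def place(x,y):
    t=W(x,y); m.servo_line([*t,.25],Q,.3); m.servo_line([*t,.108],None,.2); f0=m.get_contact_force()[2]
    for z in np.arange(.104,.088,-.003):
        m.servo_line([*t,z],None,.05); df=m.get_contact_force()[2]-f0
        if df>3: break
    print("placed z",z,"df",df)
    m.command_gripper(.042); m.servo_line([*t,.21],None,.25)
E
python3 - <<'E'
from bot import *
g=np.array([.4347,.3042]); p=look(g,.092,.015,"k1"); print(m.get_time())
u=proj("k1",[*g,.092]); print(u)
im=np.load("k1.npz")["image"].copy(); cv2.circle(im,(int(u[0]),int(u[1])),2,(255,0,0)); 
if p is not None: v=proj("k1",[*p,.092]); cv2.circle(im,(int(v[0]),int(v[1])),15,(0,255,0))
cv2.imwrite("pics/k1.png",im[:,:,::-1])
E
```

```text
k1 guess [0.4347 0.3042] cands [0.4323 0.3246] [0.433  0.3062] [0.4282 0.3252] [0.4387 0.3109]
28.0333
[321.9471 191.5711]
```

View pics/k1.png

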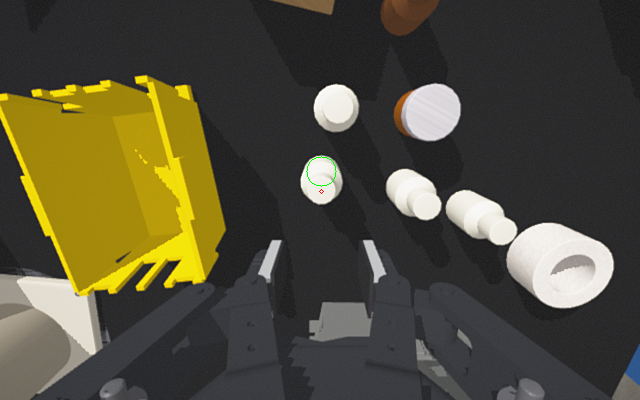

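The view shows the near bottle with its cap at (321,190) and the next one at (336,107), with the jar at (432,112). Hough confuses the cap with the body, so I'll fit the bottle's silhouette instead.

```bash
cat >> bot.py <<'E'
BOT=[(0,.024),(.055,.024),(.065,.015),(.092,.015)]; CAP=[(.042,.029),(.06,.029)]
def sil(fn,p,prof,shape):
    a=np.linspace(0,2*np.pi,24); S=np.zeros(shape,np.uint8)
    ring=[np.array([proj(fn,[p[0]+r*np.cos(t),p[1]+r*np.sin(t),z]) for t in a]) for z,r in prof]
    for A,B in zip(ring,ring[1:]):
        cv2.fillConvexPoly(S,cv2.convexHull(np.round(np.vstack([A,B])*16).astype(np.int32)),1,shift=4)
    return S
def find(fn,guess,prof=BOT,win=.05):
    im=np.load(f"{fn}.npz")["image"].astype(int); mn=im.min(2); sat=im.max(2)-mn
    M=((mn>100)&(sat<60)).astype(np.uint8); K=np.ones((9,9),np.uint8)
    def sc(p):
        S=sil(fn,p,prof,M.shape); D=cv2.dilate(S,K)-S
        return (S&M).sum()/S.sum()-(D&M).sum()/max(D.sum(),1)
    c=np.array(guess,float)
    for w,s in((win,.01),(.009,.003),(.003,.001)):
        g=np.arange(-w,w+1e-6,s); P=[c+[i,j] for i in g for j in g]; v=[sc(p)-(.5*np.linalg.norm(p-guess) if s==.01 else 0) for p in P]; c=P[int(np.argmax(v))]
    return c,max(v)
def look(guess,fn,prof=BOT):
    m.move_to([*guess,.25],Q); shot("wrist",fn); p,s=find(fn,guess,prof)
    print(fn,"guess",np.array(guess),"fit",p,"score",round(s,3)); return p,s
def bottle(guess,xy,fn,fit=None):
    p,s=fit or look(guess,fn)
    if s<.7: print("BAD FIT");return False
    if not pick(p): print("NO GRASP"); return False
    place(*xy); print("t",m.get_time()); return True
E
python3 - <<'E'
from bot import *
f=find("k1",[.4347,.3042]); print(f)
for g in([.448,.377],[.5435,.2978]): print(find("k1",g))
if f[1]>.7 and np.linalg.norm(f[0]-[.4347,.3042])<.012: bottle(None,(-48e-3,-22e-3),None,f)
shot("top","top5"); shot("wrist","w5")
E
```

```text
(array([0.4337, 0.3062]), np.float64(0.9516460174896755))
(array([0.441, 0.387]), np.float64(0.959233770097969))
(array([0.5435, 0.2988]), np.float64(0.946994940632283))
w 0.028482435781091376 g 38.97144556045532
placed z 0.09499999999999999 df 22.947789596981867
t 34.4583
```

The fit works well and the first bottle is placed.

```bash
python3 - <<'E'
from bot import *
print(bottle([.441,.387],(-.016,.022),"k2"))
m.move_to([*(W(0,0)+[-.05,.02]),.33],down(yaw+np.pi/2)); shot("wrist","w6")
im=np.load("w6.npz")["image"]; cv2.imwrite("pics/w6.png",cv2.resize(im[60:340,150:550],(800,560),interpolation=cv2.INTER_CUBIC)[:,:,::-1])
E
```

```text
k2 guess [0.441 0.387] fit [0.441 0.387] score 0.954
w 0.02917607118006675 g 39.16463077068329
placed z 0.09499999999999999 df 21.808355103184887
t 42.5
True
```

View pics/w6.png

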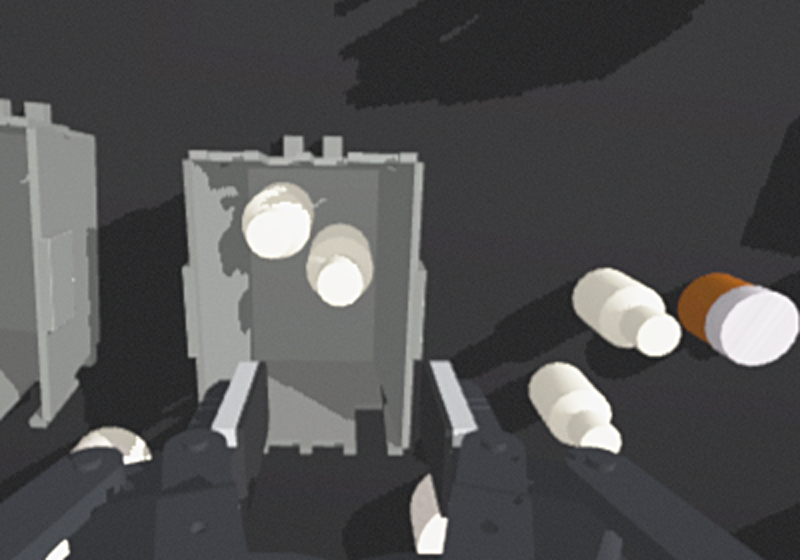

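Two bottles stand upright in the tote, at (278,222) and (340,265). Two more remain, at (655,333) and (600,440).

```bash
python3 - <<'E'
from bot import *
if bottle([.5435,.298],(.016,-.022),"k3"): print(bottle([.63,.275],(.048,.022),"k4"))
m.move_to([*(W(0,0)+[-.05,-.05]),.38],down(yaw+np.pi/2)); shot("wrist","w7"); print(m.get_time())
im=np.load("w7.npz")["image"]; cv2.imwrite("pics/w7.png",cv2.resize(im[60:340,120:520],(800,560),interpolation=cv2.INTER_CUBIC)[:,:,::-1])
E
```

```text
k3 guess [0.5435 0.298 ] fit [0.5445 0.299 ] score 0.967
w 0.02868229634880455 g 39.12732124328613
placed z 0.09499999999999999 df 21.44142279365995
t 52.0083
k4 guess [0.63  0.275] fit [0.631 0.279] score 0.969
w 0.028686121009437533 g 39.35447573661804
placed z 0.09499999999999999 df 24.98353613347967
t 59.1667
True
60.7167
```

View pics/w7.png

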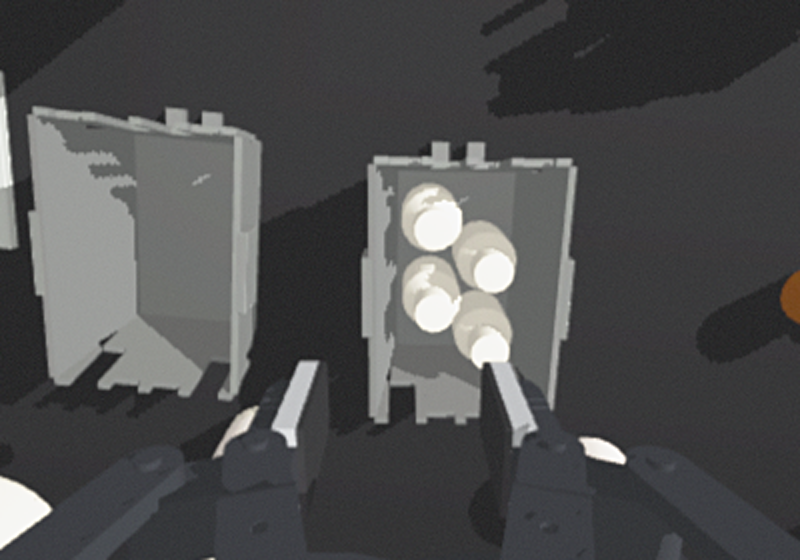

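All four bottles stand upright in the lower tote. For the fit, I'll photograph both totes from the same relative pose so that any bias cancels.

```bash
python3 - <<'E'
from bot import *
def at(c,yw,fn):
    q=c+R.from_euler("z",yw).as_matrix()[:2,:2]@[-.10,0]
    m.move_to([*q,.36],down(yw+np.pi/2)); shot("wrist",fn)
at(C,yaw,"ra"); at(np.array([.5412,-.175]),0.,"rb"); print(m.get_time())
f=lambda n: cv2.resize(np.load(n+".npz")["image"][140:400,220:420][:200],(400,400),interpolation=cv2.INTER_CUBIC)
print(proj("ra",[*W(-.1,0),.115]),proj("ra",[*W(.1,0),.115]),proj("ra",[*W(0,.075),.115]))
I=[np.load(n+".npz")["image"] for n in("ra","rb")]
f=lambda im: cv2.resize(im[70:290,240:400],(400,550),interpolation=cv2.INTER_CUBIC)
cv2.imwrite("pics/r.png",np.hstack([f(i) for i in I])[:,:,::-1])
E
```

```text
62.0917
[321.8272 176.5841] [321.8173 306.7   ] [375.0003 246.3404]
```

View pics/r.png

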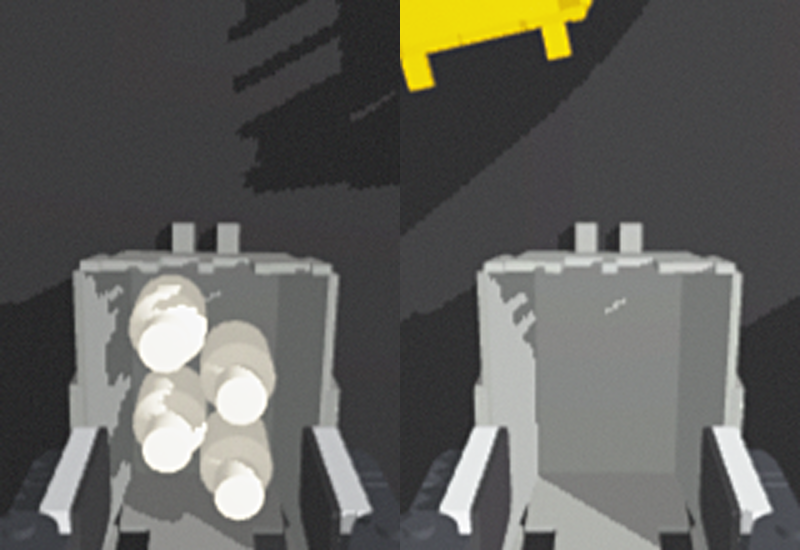

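```bash
python3 - <<'E'
from bot import *
g=[cv2.cvtColor(np.load(n+".npz")["image"],cv2.COLOR_RGB2GRAY).astype(np.float32) for n in("ra","rb")]
for lo in(95,115):
  t=[cv2.GaussianBlur(np.clip((x-lo)/30,0,1),(0,0),1.0) for x in g]
  for r in((152,176),(152,180)):
    a=t[0][r[0]:r[1],255:388].copy(); b=t[1][r[0]:r[1],255:388].copy()
    cc,Wm=cv2.findTransformECC(a,b,np.eye(2,3,dtype=np.float32),cv2.MOTION_EUCLIDEAN,(3,200,1e-6))
    ctr=np.array([66,18,1.]); print(lo,r,round(cc,3),"shift at rim mid px",Wm@ctr-ctr[:2],"rot deg",np.rad2deg(np.arctan2(Wm[1,0],Wm[0,0])))
E
```

```text
95 (152, 176) 0.998 shift at rim mid px [ 1.1926 -0.504 ] rot deg -0.59357935
95 (152, 180) 0.99 shift at rim mid px [ 1.2085 -0.2757] rot deg -0.5743331
115 (152, 176) 0.983 shift at rim mid px [ 1.4726 -1.2747] rot deg -0.9235584
115 (152, 180) 0.951 shift at rim mid px [ 1.4544 -0.5776] rot deg -0.6789618
```

```bash
python3 - <<'E'
from bot import *
Rz=R.from_euler("z",yaw).as_matrix()[:2,:2]
t=W(.016,.0705); m.command_gripper(.028,25)
m.move_to([*t,.2],down(yaw+np.pi/2)); m.servo_line([*t,.111],None,.12); print(np.array(m.get_contact_force()))
m.command_gripper(0,25); p=np.array(m.get_position()); r=R.from_rotvec(m.get_ee_rot()).as_matrix()
print("w",m.get_width(),"block in est frame",Rz.T@(p[:2]-C),"yaw",np.rad2deg(np.arctan2(r[1,1],r[0,1]))-90, np.array(m.get_contact_force()))
m.command_gripper(.028); m.servo_line([*t,.22],None,.25)
def at(off,yw,fn):
    m.move_to([*W(off,0),.36],down(yw)); shot("wrist",fn)
at(-.1,yaw+np.pi/2,"rc"); at(.1,yaw-np.pi/2,"rd"); print(m.get_time(),m.get_joint_positions())
I=[np.load(n+".npz")["image"] for n in("rc","rd")]
f=lambda im: cv2.resize(im[140:260,240:400],(400,300),interpolation=cv2.INTER_CUBIC)
cv2.imwrite("pics/rcd.png",np.hstack([f(i) for i in I])[:,:,::-1])
for n,s in(("rc",-1),("rd",1)): print(proj(n,[*W(s*.105,s*0),.01]),proj(n,[*W(s*.1,0),.115]))
E
```

```text
[0.0949 0.6902 0.2942]
w 0.012085549055582179 block in est frame [0.0166 0.0697] yaw 5.619845902367061 [-0.809  -4.6465  2.7535]
69.3667 [ 0.0886  0.3639  1.4671 -0.      1.3107  1.5613]
[322.0661 160.6852] [322.1405 176.273 ]
[321.3955 159.7295] [321.3515 175.1469]
```

View pics/rcd.png

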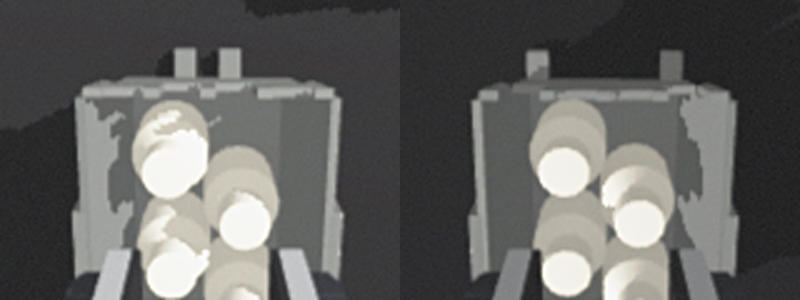

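The lower tote's grip settled its y position and yaw. Comparing the lug tips from opposite views gives an x offset of about −2 mm. I'll regrip the top tote, turn it half a turn in the air and lower it slowly.

```bash
cat > st.py <<'E'
from bot import *
ya=np.deg2rad(5.62); Ra=R.from_euler("z",ya).as_matrix()[:2,:2]; A=W(-.002,-.0003)
T=lambda dx=0,dy=0: A+Ra@[dx,-.07+dy]
QT=down(ya-np.pi/2)
E
python3 - <<'E'
from st import *
m.move_to([.5385,-.105,.22],down(np.pi/2)); m.command_gripper(.036)
m.servo_line([.5385,-.105,.108],None,.15); m.command_gripper(0,90); p=np.array(m.get_position()); print("grip",m.get_width(),p,m.get_joint_positions())
m.servo_line([.5385,-.105,.35],None,.15); print(np.array(m.get_contact_force()))
m.servo_line([.53,-.09,.35],down(0),.06)
m.servo_line([*T(),.35],QT,.06); print(m.get_joint_positions(),m.get_time(),np.array(m.get_contact_force()))
m.servo_line([*T(),.25],None,.12)
shot("scene","s8"); shot("top","t8")
I=np.load("s8.npz")["image"]; cv2.imwrite("pics/s8.png",cv2.resize(I[130:280,230:430],(800,600),interpolation=cv2.INTER_CUBIC)[:,:,::-1])
E
```

```text
grip 0.010701244239020823 [ 0.5393 -0.1052  0.1099] [-0.214   0.5221  1.8841 -0.0007  0.733  -1.7847]
[ 0.3899 -0.1638 -2.4619]
[-0.0411  0.213   1.6956 -0.0001  1.2332  1.431 ] 78.7917 [ 0.5366 -0.1737 -2.1383]
```

View pics/s8.png

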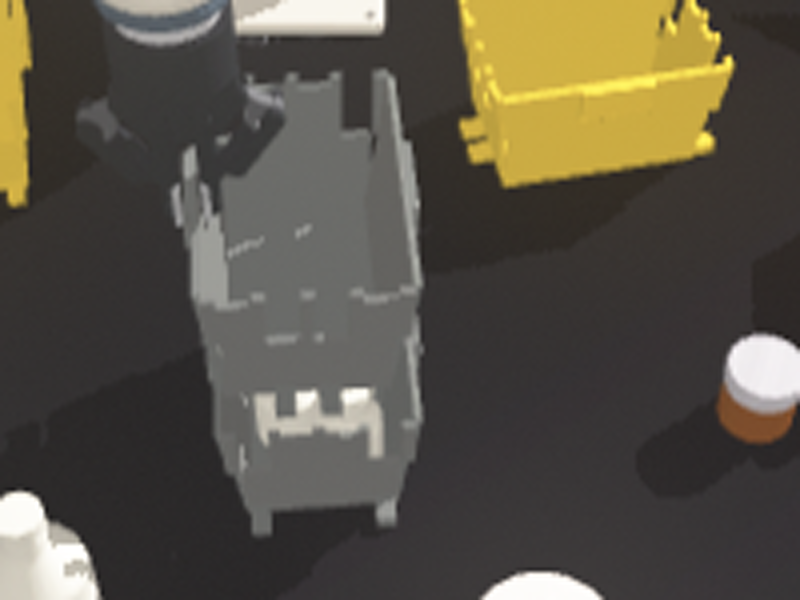

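The top tote is turned and level above the lower one. I'll lower it with the force watched.

```bash
python3 - <<'E'
from st import *
f0=np.array(m.get_contact_force())
m.servo_line([*T(),.232],None,.08)
for z in np.arange(.230,.211,-.002):
    m.servo_line([*T(),z],None,.04); f=np.array(m.get_contact_force())-f0; print(round(z,3),m.get_position().round(4) if hasattr(m.get_position(),'round') else m.get_position(),f.round(1))
    if f[2]>10: break
shot("scene","s9"); print(m.get_time())
I=np.load("s9.npz")["image"]; cv2.imwrite("pics/s9.png",cv2.resize(I[150:280,260:360],(461,600),interpolation=cv2.INTER_CUBIC)[:,:,::-1])
E
```

```text
0.23 [ 0.551  -0.0106  0.2301] [ 0.8 -0.5 -1. ]
0.228 [ 0.551  -0.0107  0.2281] [ 1.3  0.1 -0.5]
0.226 [ 0.5514 -0.0108  0.2266] [ 1.9 -1.4  6.7]
0.224 [ 0.552  -0.0107  0.225 ] [ 3.8 -1.5  8.6]
0.222 [ 0.5527 -0.0106  0.2236] [ 4.  -0.6 10. ]
0.22 [ 0.5511 -0.0096  0.2199] [2.9 4.1 1.5]
0.218 [ 0.5509 -0.0102  0.2184] [-2.5  2.   7.9]
0.216 [ 0.551  -0.0108  0.2176] [-6.  -1.4 18.6]
82.3
```

View pics/s9.png

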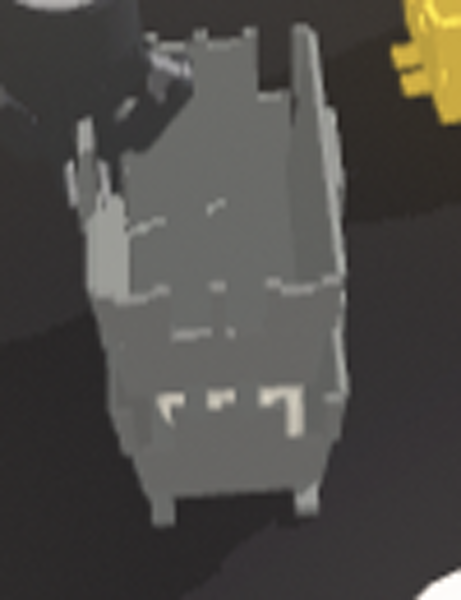

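It met a light contact at 0.2265, slid in, and seated at TCP 0.2176, against about 0.217 expected. I'll release it, then overlay the predicted stacked rim to check that it's level, and look at the jar.

```bash
python3 - <<'E'
from st import *
m.command_gripper(.036); m.servo_line([*T(),.32],None,.2)
p,s=look([.546,.387],"k9",CAP); print(m.get_time())
shot("scene","s10"); I=np.load("s10.npz")["image"]
I=cv2.resize(I[150:280,260:360],(461,600),interpolation=cv2.INTER_CUBIC)
for x,y in((.1,.07),(.1,-.07),(-.1,.07),(-.1,-.07)):
    u=(proj("s10",[*(A+Ra@[x,y]),.222])-[260,150])*4.61; cv2.circle(I,tuple(int(v) for v in u),3,(255,0,0),1)
K=np.load("k9.npz")["image"].copy(); u=proj("k9",[*p,.06]); cv2.circle(K,(int(u[0]),int(u[1])),3,(255,0,0),-1)
cv2.imwrite("pics/s10.png",np.hstack([I,cv2.resize(K[50:350,200:370],(339,600))])[:,:,::-1])
E
```

```text
k9 guess [0.546 0.387] fit [0.543 0.392] score 0.969
84.8833
```

View pics/s10.png

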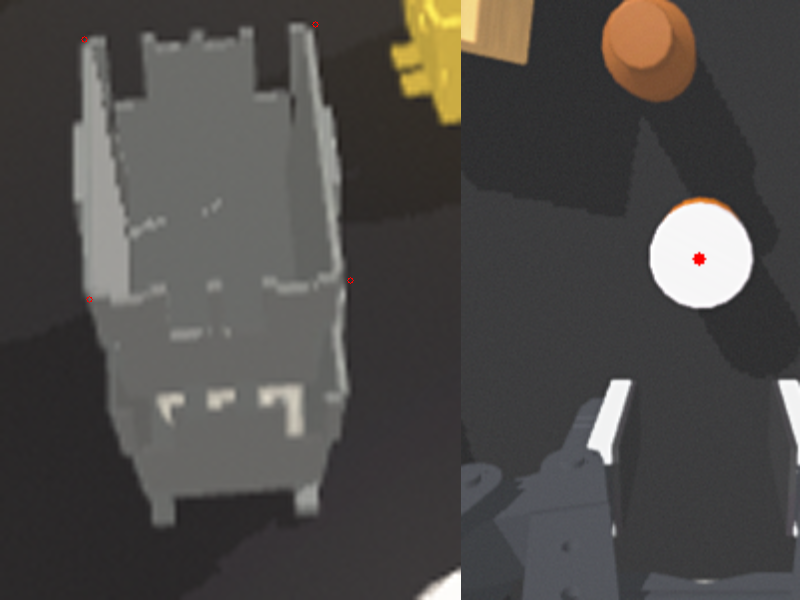

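The rim corners match the prediction to about a pixel, so the tote is stacked level. The jar cap fit is centred at (699,259) in the crop. Next is the jar.

```bash
python3 - <<'E'
from st import *
p=np.array([.543,.392]); m.command_gripper(.085,40)
m.move_to([*p,.12],Q); m.servo_line([*p,.050],None,.12); print(np.array(m.get_contact_force()))
m.command_gripper(0,40); print("w",m.get_width(),m.get_position())
m.servo_line([*p,.33],None,.2); m.servo_line([*A,.33],Q,.2); m.servo_line([*A,.178],None,.15)
f0=m.get_contact_force()[2]
for z in np.arange(.174,.154,-.003):
    m.servo_line([*A,z],None,.04); df=m.get_contact_force()[2]-f0
    if df>4: break
print("z",z,"df",df,m.get_width()); m.command_gripper(.08); m.servo_line([*A,.34],None,.2)
m.move_to([.40,.28,.42],down(np.pi/2)); m.hold(.5)
shot("scene","s11"); shot("top","t11"); print(m.get_time())
I=np.load("s11.npz")["image"]; J=np.load("t11.npz")["image"]
f=lambda im,u,v,w,h,W,H: cv2.resize(im[v:v+h,u:u+w],(W,H),interpolation=cv2.INTER_CUBIC)
cv2.imwrite("pics/s11.png",np.hstack([f(I,110,110,330,240,480,349),f(J,290,150,64,70,319,349)])[:,:,::-1])
E
```

```text
[ 0.3548 -0.6436  0.4713]
w 0.056653414019148425 [0.5436 0.3924 0.0513]
z 0.16199999999999998 df 14.912343737536538 0.056787215876613534
96.0167
```

View pics/s11.png

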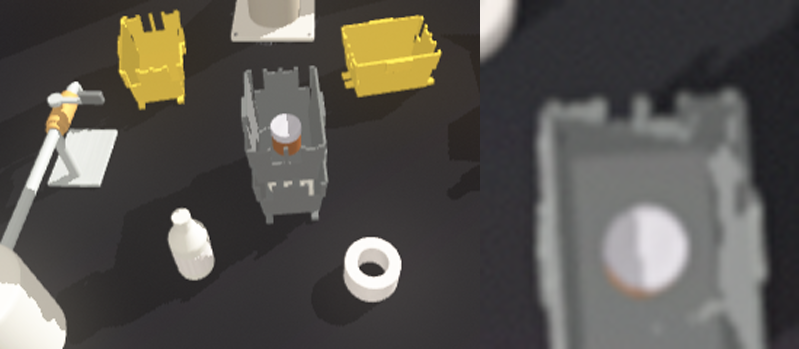

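The final view shows the jar upright on the stacked tote's floor at (286,132), the bottles visible through the lower slots, the tap shut, and the bystanders untouched. I'll hand it in.

```bash
python3 -c "
from rig import manip as m
print(m.sign_off())"
```

```text
the job is handed in; nothing more can be done
None
```

The job is handed in after about 96 s of robot time: tap shut, four white bottles upright in the lower tote, top tote turned half a turn and stacked level, amber jar upright on its floor, and the bystanders untouched; the sign-off gave no verdict.

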